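Try a sleeve on the gauge pin and sort the pair

ROBOT

A 6-joint arm with a two-finger parallel gripper is mounted at the origin on the work surface. World frame = base frame: x ahead of the robot, y to its left, z up, the work surface at z = 0. Lengths are in m, angles in rad, forces in N, time in s.
With the tool pointing down it reaches from about 0.25 to 0.725 m from the base axis. Payload 4 kg.
Tool frame: the origin (TCP) lies on the centre line of the jaws, within the pads' length; the fingertips stand 14 mm ahead of it and the grasp point (between the pads) lies 5 mm behind it; z points along the fingers, x is the direction in which the jaws open and shut, and the axes are right-handed (so a half turn about z gives the same grasp; the last joint's range is limited). The gripper opens to 85 mm and grips with 20 to 120 N. Pads are 22 mm wide; open, the fingers measure 114 mm over their backs; the gripper's body (76 mm by 85 mm) begins 54 mm behind the grasp point. The pads swing forward as they close: fully open they stand 13 mm farther back than shut.
Start: joints at [-1.113, 0.241, 0.005, 1.335, 0, 1.571], TCP at [0.221, -0.449, 0.218] pointing down, gripper open.
Joint ranges: [-2.72, 2.72], [-1.05, 1.87], [-1.09, 1.28], [-1.99, 2.15], [-1.42, 1.44], [-3.14, 3.14]. Speed limits (rad/s): [2.79, 2.79, 3.14, 3.14, 3.14, 3.14].

INTERFACE

Orientations are given as a unit quaternion [x, y, z, w].
In Python, from workcell import bot gives the robot as it stands.
- The arm moves only by the tool play_rows, never from a script. Its argument "motion" is a list of rows, each an object with "fingers": the closure, from -1 (fully open) to 1 (shut), so that 0 is half open; "translation": the shift along the tool's x, y, z in cm, a list of three; "roll": the turn about the tool's z in degrees. A call has 1 to 20 rows; each row is the pose to reach, as a shift and turn from the pose commanded when the call began, along the tool's axes at that moment; what a row does not reach only later rows make up. A row lasts 1/12 s, in which the tool goes at most 41.7 mm and 7.16 degrees, less where a joint would pass 70% of its speed; a pose out of reach is approached as far as the arm can. A call with a gripper value outside its range is refused whole. The fingers move at their own pace and stop on an object; the grip force is fixed at half the most. Time passes only in rows, so rows that repeat a pose let the fingers close. It gives the time, the measured TCP pose, the force and the opening at its end, in the units of the state.
- bot.get_obs(): the state, without advancing time (a new reading comes with each control period).
- bot.camera(name): name is "scene" or "top" or "wrist"; returns a dict with "pixels" (400x640x3 uint8, red, green, blue), "intrinsics" (3x3 intrinsics, pixels), "world_to_cam" (4x4, takes a point from world to camera coordinates). Camera axes: x right, y down, z forward; pixel columns grow to the right and rows downward; lengths in m; the calibration is good to about 2 mm. A picture is of the moment at which its call begins. There is no depth.
- bot.job_done(): hands the job in, once; it reports no verdict.
The state is a dict: "clock": time; "joint_pos": joint angles; "joint_vel": joint speeds; "tau": joint torques, N m; "eef_pos": TCP position; "tool_rot": TCP orientation; "ft_force": force on the tool from outside, world axes, zero at the start; "ft_torque": the same for the moment, N m; "grip_width": finger opening in m.
Only numpy, scipy, OpenCV 4.12 (cv2) and the standard library are available. Lean on these libraries where they do the work, as an engineer would, in place of code of your own. Each camera call takes 0.05 s, during which the arm holds its last target. There are 200 camera calls.

TASK

One of the two sleeves in the blue-hooded rack fits the brass gauge pin all the way and the other is too tight. Draw one sleeve out, lay it in the gauge's trough and let go of it, then take it again and slide it onto the pin, mouth first, until it is fully home against the back plate or stops short. Lay the sleeve that fits in the groove of the green rest and the tight one in the groove of the red rest, roughly centred, without dropping either, and leave the tin, jar and paddle alone.

Things in the scene. Friction and masses are not known exactly. Their poses are not given: they have to be found in the camera images.
- sleeve_a: Aluminium sleeve, 130 mm long, outside diameter 36 mm, 0.2 kg: an open mouth at one end, a closed red cap (last 35 mm, same diameter) at the other. Origin: middle of its axis; +x along the axis to the mouth. Which sleeve fits is not told. Bore 27 mm at the mouth (2 mm clear around the pin); the good one keeps it for 100 mm, the tight one narrows to 19 mm, 30 mm inside.
- sleeve_b: Aluminium sleeve, 130 mm long, outside diameter 36 mm, 0.2 kg: an open mouth at one end, a closed red cap (last 35 mm, same diameter) at the other. Origin: middle of its axis; +x along the axis to the mouth. Which sleeve fits is not told. Bore 27 mm at the mouth (2 mm clear around the pin); the good one keeps it for 100 mm, the tight one narrows to 19 mm, 30 mm inside.
- rack: fixed plywood rack, 165 x 250 mm, 150 mm high; origin on the bench, x runs into the rack. Two V-grooves along x, narrower than a sleeve, at y = +60 and -60 mm, each with one sleeve: axis 60 mm above the bench, mouth pointing to -x, mouth at x = -80 mm. The last 40 mm (cap end) are under the hood, only the 90 mm at the mouth can be gripped.
- hood (a point): middle of the top front edge of the rack's blue-topped hood, 150 mm above the bench; axes as the rack. The hood covers the rack from here 65 mm to +x, its underside 12 mm above the sleeves. Draw a sleeve at least 45 mm straight out (rack -x) before lifting it.
- gauge: fixed gauge. Grey upright back plate, 90 mm wide, 155 mm high, with a level brass pin, and in line with it an aluminium V-trough, on a dark base 14 mm thick, 90 mm wide, that ends at x = 237 mm. Origin: on the bench below the pin's root, at the plate's face; +x runs out along the pin and trough. The pin and a sleeve in the trough share one axis 70 mm above the bench.
- pin_tip (a point): tip of the brass pin, on its axis: diameter 23 mm, 80 mm long, chamfered; axes as the gauge. Sliding a sleeve to gauge -x, its middle is at gauge x = 65 mm when fully home (mouth on the back plate) and at 115 mm when the tight one stops on the tip. The tall plate leaves no room for a gripper near the mouth: push it home held by the cap end.
- trough (a point): on the common axis, 70 mm above the bench, at gauge x = 160 mm: where the middle of a sleeve is to lie in the trough (give or take 25 mm along it), mouth towards the pin; axes as the gauge. The V-trough, narrower than a sleeve, runs from gauge x = 88 to 228 mm. Before lifting a tested sleeve pull it back until its middle is past gauge x = 147 mm.
- green_rest: Green sorting rest, fixed: painted board 150 x 85 x 14 mm carrying a shallow V-groove 110 mm long, narrower than a sleeve. Origin: centre of its underside, on the bench; x along the groove. A sleeve lying in it has its axis level along x, 50 mm above the bench, either way round.
- red_rest: Red sorting rest, fixed: painted board 150 x 85 x 14 mm carrying a shallow V-groove 110 mm long, narrower than a sleeve. Origin: centre of its underside, on the bench; x along the groove. A sleeve lying in it has its axis level along x, 50 mm above the bench, either way round.
- tin: bystander: loose open steel tin, 84 mm in diameter, 75 mm high; origin at the centre of its underside
- jar: bystander: loose small jar with a white lid and a paper label, 60 mm in diameter, 90 mm high; origin at the centre of its underside
- paddle: bystander: loose flat paddle (a spatula with a handle) lying on the bench, 280 mm long; origin at its middle on the bench, x from handle to blade
There are look-alikes about, which are no part of the job. Leave any pink look-alike of the sleeve_a alone.

How it is judged:
By the outcome, as a careful person would: the job done as asked, in the order asked, and still so for the second after the job is handed in, with the robot touching nothing.
It also fails if it takes over 72 s, if anything falls off the work surface, if the arm or the gripper's body presses on something with over 40 N, if the wrist force passes 120 N, or if a joint passes its speed limit or range.

## Working session

There is one attempt and no reset: what is moved stays moved. The work goes in short steps, Python scripts to look and compute and a tool call to move; the robot and the scene stay as the last step left them, time stands still between calls to the robot, and variables do not carry over. Pictures are saved under pics/ and viewed, about 8 in all and at most 12, crops included, and the job is handed in when it is done.

Besides the shell and the picture viewer there is one more tool, called after "Call:" as name([rows], argument=value, ...), one row to a line, values as JSON. play_rows: Moves the arm, as the interface text tells. Its arguments: {"type":"object","properties":{"motion":{"type":"array","items":{"type":"object","properties":{"fingers":{"type":"number"},"translation":{"type":"array","items":{"type":"number"}},"roll":{"type":"number"}}}}},"required":["motion"]}

```bash
mkdir -p pics; ls; cat > h.py <<'E'
import numpy as np, cv2
from workcell import bot
def grab(name):
    c=bot.camera(name); im=cv2.cvtColor(c["pixels"],cv2.COLOR_RGB2BGR)
    np.savez(f'{name}.npz',im=im,K=c["intrinsics"],T=c["world_to_cam"])
    return im
def load(name):
    d=np.load(f'{name}.npz'); return d['im'],d['K'],d['T']
def ray(uv,K,T,z):
    d=np.linalg.solve(K,[uv[0],uv[1],1.]); R=T[:3,:3]; o=-R.T@T[:3,3]; d=R.T@d
    return o+d*(z-o[2])/d[2]
def proj(p,K,T):
    q=T[:3,:3]@np.array(p)+T[:3,3]; q=K@q; return q[:2]/q[2]
E
python3 - <<'E'
from h import *
for n in("top","scene"):
    im=grab(n); cv2.imwrite(f'pics/{n}1.png',im)
    _,K,T=load(n); print(n,K,T,-T[:3,:3].T@T[:3,3])
print(bot.get_obs())
E
```

```text
pics
top [[376.75351906   0.         318.93965805]
 [  0.         376.75351906 201.41898716]
 [  0.           0.           1.        ]] [[-0.0103097  -0.99993476 -0.0049169   0.01714314]
 [-0.99410054  0.01078024 -0.10792544  0.62245951]
 [ 0.1079714   0.00377522 -0.99414683  0.98218194]
 [ 0.          0.          0.          1.        ]] [0.51291652 0.00672381 1.04369657]
scene [[381.1990046    0.         322.56307435]
 [  0.         381.1990046  204.30004147]
 [  0.           0.           1.        ]] [[ 0.25811086  0.96610983  0.00325244 -0.16778792]
 [ 0.7688652  -0.20337316 -0.60620596 -0.3859848 ]
 [-0.58500008  0.15896903 -0.79530105  1.40533984]
 [ 0.          0.          0.          1.        ]] [ 1.16220208 -0.1398029   0.88422768]
{'clock': 0.1, 'joint_pos': array([-1.11301717e+00,  2.41345730e-01,  3.86127165e-03,  1.33517210e+00,
       -2.79522465e-05,  1.57080324e+00]), 'joint_vel': array([-0.00156589, -0.00143873,  0.0022509 , -0.00043014, -0.00061268,
       -0.00029478]), 'tau': array([ 2.21805785e-04, -3.73137403e+01,  2.53009665e+01,  1.08523102e-02,
        4.25696317e-05, -1.16744945e-05]), 'eef_pos': array([ 0.22071472, -0.44800276,  0.21679883]), 'tool_rot': array([ 8.49102348e-01, -5.28227543e-01, -7.97147562e-04, -4.79438982e-04]), 'ft_force': array([-0.2170964 ,  0.59905936,  0.07976771]), 'ft_torque': array([-0.02911799, -0.01441628, -0.03613296]), 'grip_width': 0.08521333128296243}
```

View pics/top1.png

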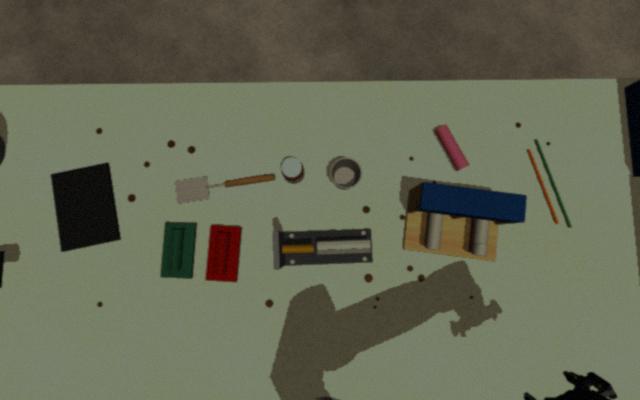

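View pics/scene1.png

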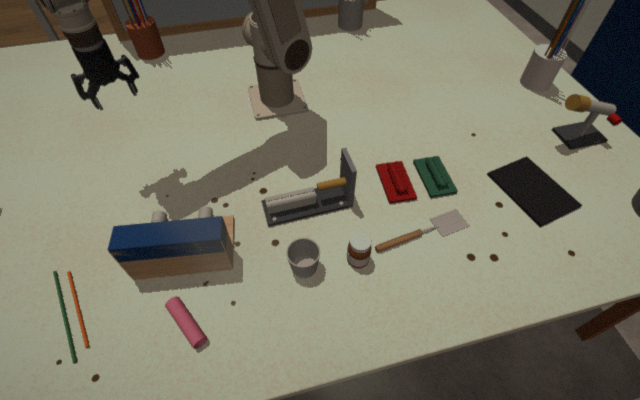

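Top view: the pink look-alike is at (452,147). The two aluminium sleeves are in the rack at (434,230) and (481,237). The gauge is at (325,247), the green rest at (179,250) and the red rest at (224,253). Both rack sleeves are grey with mouths facing the robot, so they fit the description and the pink one does not. Next I'll confirm this in an enlarged crop and measure.

```bash
python3 - <<'E'
from h import *
im,K,T=load("top")
hsv=cv2.cvtColor(im,cv2.COLOR_BGR2HSV)
def rect(m,z,nm):
    m=cv2.morphologyEx(m,cv2.MORPH_CLOSE,np.ones((5,5),np.uint8))
    cs,_=cv2.findContours(m,cv2.RETR_EXTERNAL,cv2.CHAIN_APPROX_NONE)
    for c in sorted(cs,key=cv2.contourArea)[::-1][:2]:
        if cv2.contourArea(c)<80: continue
        b=cv2.boxPoints(cv2.minAreaRect(c)); w=np.array([ray(p,K,T,z) for p in b])
        e=w[1]-w[0]; f=w[2]-w[1]; L=e if np.linalg.norm(e)>np.linalg.norm(f) else f
        print(nm,b.round(1).tolist(),'ctr',w.mean(0).round(4),'size',np.linalg.norm(e).round(4),np.linalg.norm(f).round(4),'ang long',np.degrees(np.arctan2(L[1],L[0])).round(1)%180)
g=lambda lo,hi: cv2.inRange(hsv,lo,hi)
roi=np.zeros(im.shape[:2],np.uint8); roi[210:290,150:200]=255
rect(g((60,90,30),(95,255,255))&roi,.014,'green')
roi[:]=0; roi[210:290,200:250]=255
rect((g((0,150,60),(8,255,255))|g((172,150,60),(180,255,255)))&roi,.014,'red')
roi[:]=0; roi[170:230,400:540]=255
rect(g((100,120,30),(125,255,255))&roi,.15,'hood')
roi[:]=0; roi[220:275,265:380]=255
rect(g((12,120,60),(30,255,255))&roi,.07,'pin')
rect(g((0,0,0),(180,90,75))&roi,.014,'base')
c=im[170:285,390:540]; c2=im[215:280,260:380]
a=cv2.resize(c,None,fx=5,fy=5,interpolation=3)
cv2.imwrite('pics/c1.png',np.clip(a*1.6,0,255).astype(np.uint8))
b=cv2.resize(c2,None,fx=6,fy=6,interpolation=3)
cv2.imwrite('pics/c2.png',np.clip(b*1.6,0,255).astype(np.uint8))
E
```

```text
green [[160.8000030517578, 275.79998779296875], [165.39999389648438, 221.3000030517578], [195.39999389648438, 223.8000030517578], [190.8000030517578, 278.29998779296875]] ctr [0.4973 0.3945 0.014 ] size 0.1472 0.0827 ang long 177.2
red [[205.5, 279.1000061035156], [210.1999969482422, 223.89999389648438], [240.8000030517578, 226.5], [236.10000610351562, 281.70001220703125]] ctr [0.488  0.2719 0.014 ] size 0.1488 0.0843 ang long 176.3
hood [[419.1000061035156, 208.6999969482422], [422.6000061035156, 181.60000610351562], [526.2000122070312, 195.10000610351562], [522.7000122070312, 222.10000610351562]] ctr [ 0.6051 -0.3555  0.15  ] size 0.0659 0.248 ang long 81.9
pin [[282.0, 245.0], [313.0, 245.0], [313.0, 253.0], [282.0, 253.0]] ctr [0.4965 0.0667 0.07  ] size 0.0796 0.0204 ang long 89.4
base [[272.3999938964844, 220.10000610351562], [369.5, 214.6999969482422], [372.20001220703125, 262.79998779296875], [275.1000061035156, 268.20001220703125]] ctr [0.5157 0.0026 0.014 ] size 0.2659 0.1303 ang long 92.6
```

View pics/c1.png

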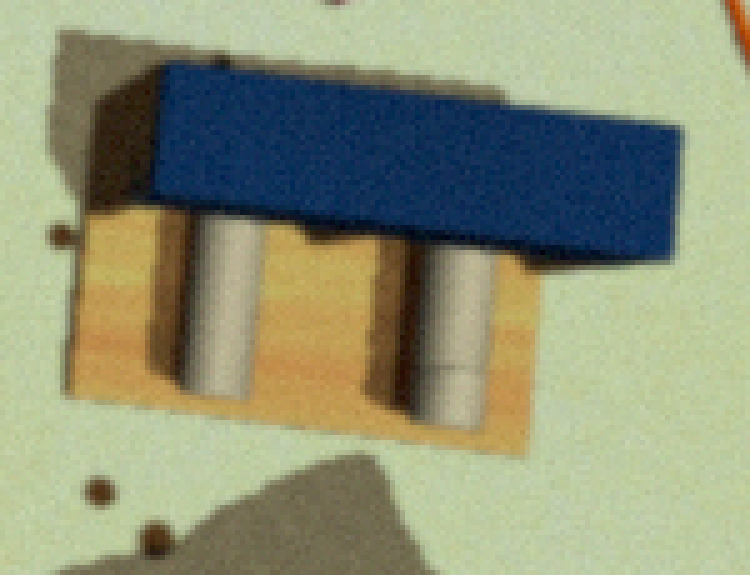

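View pics/c2.png

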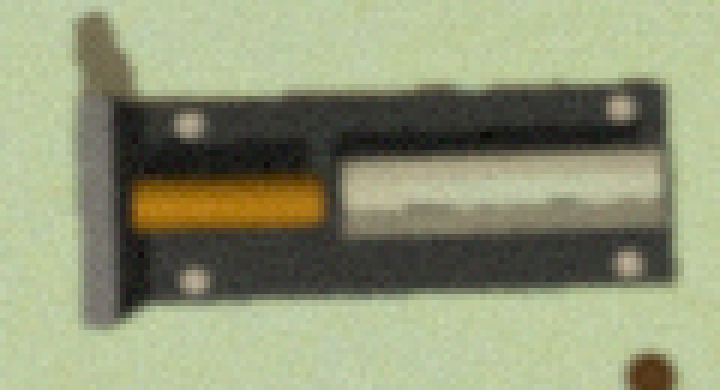

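The crops confirm it: two grey sleeves in the blue-hooded rack with their mouths facing the robot. The gauge has its brass pin at left (crop 132–328, 202), an empty trough to the right, and four base screws. I'll use the screws for the gauge pose.

```bash
cat >> h.py <<'E'
from scipy.spatial.transform import Rotation as Rn
def go(xyz,ang):
    "shift (cm, tool axes) and roll (deg) from the measured pose to TCP xyz with tool x at heading ang"
    o=bot.get_obs(); R=Rn.from_quat(o['tool_rot']).as_matrix()
    h=np.degrees(np.arctan2(R[1,0],R[0,0])); roll=-((ang-h+180)%360-180)
    print('trans',((np.array(xyz)-o['eef_pos'])@R*100).round(2),'roll',round(roll,2),'| eef',o['eef_pos'].round(4),'head',round(h,2),'w',round(o['grip_width'],4),'F',o['ft_force'].round(1),'t',round(o['clock'],2))
E
python3 - <<'E'
from h import *
im,K,T=load("top")
S=[(189,124),(621,107),(195,281),(628,264)]
P=[ray((260+(x+.5)/6-.5,215+(y+.5)/6-.5),K,T,.016) for x,y in S]; print(np.round(P,4))
d=(P[1]-P[0]+P[3]-P[2])[:2]; a=np.arctan2(d[1],d[0]); print('gauge head',np.degrees(a))
u=np.array([np.cos(a),np.sin(a)]); n=np.array([-u[1],u[0]])
print('axis lateral from screws',np.mean([p[:2]@n for p in P]), 'base')
f=lambda x,y,z,s,ox,oy:ray((ox+(x+.5)/s-.5,oy+(y+.5)/s-.5),K,T,z)
for nm,x,y,z in[('pin root',132,205,.07),('pin tip',327,200,.07),('trough L',340,196,.06),('trough R',664,190,.06),('base end up',655,82,.014),('base end lo',675,280,.014),('plate top',100,95,.155)]:
    p=f(x,y,z,6,260,215); print(nm,p.round(4),'along',(p[:2]@u).round(4),'lat',(p[:2]@n).round(4))
b=np.radians(-8.1);ru=np.array([np.cos(b),np.sin(b)]);rn=np.array([-ru[1],ru[0]])
hc=np.array([.6051,-.3555]);ro=hc-.05*ru; print('rack o',ro)
for nm,x,y,z in[('m1',217,396,.066),('h1',231,218,.066),('m2',447,425,.066),('h2',461,247,.066),('wood L',66,398,.04),('wood R',530,457,.04)]:
    p=f(x,y,z,5,390,170)[:2]-ro; print(nm,(p@ru).round(4),(p@rn).round(4))
im2,K2,T2=load("scene")
for n,p in [('hood mid front',[*(ro+.0175*ru),.15])]: print(n,proj(p,K2,T2))
g=ro-.04*ru+.06*rn; print('grip1',g); go([*g,.2],81.9)
E
```

```text
[[ 0.5329  0.0873  0.016 ]
 [ 0.5385 -0.1085  0.016 ]
 [ 0.4625  0.0848  0.016 ]
 [ 0.4681 -0.11    0.016 ]]
gauge head -88.35244164677552
axis lateral from screws 0.4999412038244406 base
pin root [0.4976 0.1075 0.07  ] along -0.0932 lat 0.5004
pin tip [0.4988 0.0241 0.07  ] along -0.0098 lat 0.4993
trough L [0.5003 0.0187 0.06  ] along -0.0043 lat 0.5007
trough R [ 0.5015 -0.1213  0.06  ] along 0.1356 lat 0.4978
base end up [ 0.5497 -0.1244  0.014 ] along 0.1402 lat 0.5459
base end lo [ 0.4607 -0.1312  0.014 ] along 0.1444 lat 0.4567
plate top [0.5419 0.1113 0.155 ] along -0.0957 lat 0.5448
rack o [ 0.55559882 -0.34845494]
m1 -0.071 0.0574
h1 0.0213 0.0593
m2 -0.0703 -0.0608
h2 0.0218 -0.0602
wood L -0.0819 0.1286
wood R -0.0807 -0.1162
hood mid front [169.90858248 219.18589039]
grip1 [ 0.52445194 -0.28341747]
trans [ -1.34 -34.52   1.68] roll -145.67 | eef [ 0.2207 -0.448   0.2168] head -63.77 w 0.0852 F [-0.2  0.6  0.1] t 0.1
```

Call:
play_rows([
  {"fingers": -1, "translation": [0, -4, 0], "roll": -7},
  {"fingers": -1, "translation": [-0.2, -7.5, 0], "roll": -14},
  {"fingers": -1, "translation": [-0.4, -11, 0], "roll": -21},
  {"fingers": -1, "translation": [-0.6, -15, 0], "roll": -28},
  {"fingers": -1, "translation": [-0.8, -19, 0], "roll": -35},
  {"fingers": -1, "translation": [-1, -23, 0], "roll": -42},
  {"fingers": -1, "translation": [-1.3, -27, 0], "roll": -49},
  {"fingers": -1, "translation": [-1.3, -31, 0], "roll": -56},
  {"fingers": -1, "translation": [-1.3, -34.5, 0], "roll": -63},
  {"fingers": -1, "translation": [-1.3, -34.5, 0], "roll": -70},
  {"fingers": -1, "translation": [-1.3, -34.5, 0], "roll": -77},
  {"fingers": -1, "translation": [-1.3, -34.5, 0], "roll": -84},
  {"fingers": -1, "translation": [-1.3, -34.5, 0], "roll": -91},
  {"fingers": -1, "translation": [-1.3, -34.5, 0], "roll": -98},
  {"fingers": -1, "translation": [-1.3, -34.5, 0], "roll": -105},
  {"fingers": -1, "translation": [-1.3, -34.5, 0], "roll": -112},
  {"fingers": -1, "translation": [-1.3, -34.5, 0], "roll": -119},
  {"fingers": -1, "translation": [-1.3, -34.5, 0], "roll": -126},
  {"fingers": -1, "translation": [-1.3, -34.5, 0], "roll": -133},
  {"fingers": -1, "translation": [-1.3, -34.5, 0], "roll": -140},
])

```text
clock: 1.77
eef_pos: [0.5244, -0.2842, 0.2169]
tool_rot: [0.785, 0.62, -0.0, -0.001]
ft_force: [-0.0, -0.4, -0.7]
grip_width: 0.0855
```

```bash
python3 - <<'E'
from h import *
im=grab("wrist"); cv2.imwrite('pics/w1.png',im); _,K,T=load("wrist")
print('cam',-T[:3,:3].T@T[:3,3])
b=np.radians(-8.1);ru=np.array([np.cos(b),np.sin(b)]);rn=np.array([-ru[1],ru[0]]);ro=np.array([.5556,-.3485])
for x in(-.08,-.04,.0): print(x,proj([*(ro+x*ru+.06*rn),.06],K,T).round(0),proj([*(ro+x*ru-.06*rn),.06],K,T).round(0))
g=ro-.04*ru+.06*rn; go([*g,.2],81.9); print(bot.get_obs()['joint_pos'])
E
```

```text
cam [ 0.44895392 -0.26541934  0.37515178]
-0.08 [310. 144.] [204. 154.]
-0.04 [314. 179.] [211. 189.]
0.0 [317. 212.] [218. 220.]
trans [ 0.07 -0.01  1.69] roll -5.11 | eef [ 0.5244 -0.2842  0.2169] head 76.79 w 0.0854 F [-0.7 -0.1  0.1] t 1.82
[-4.96598529e-01  4.37573090e-01  2.83894561e-01  1.41854022e+00
  2.38673723e-05 -2.65973375e-01]
```

View pics/w1.png

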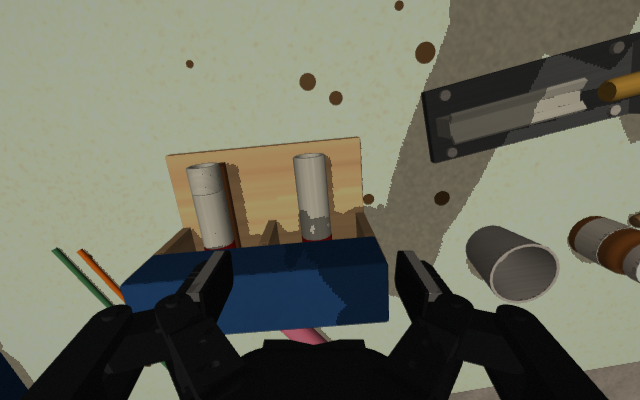

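The wrist view shows the target sleeve with its mouth at (309,155), going under the hood at (316,240). The gauge's four screws are at (445,96), (452,152), (618,47) and (615,111).

```bash
python3 - <<'E'
from h import *
im,K,T=load("wrist")
b=np.radians(-8.1);ru=np.array([np.cos(b),np.sin(b)]);rn=np.array([-ru[1],ru[0]]);ro=np.array([.5556,-.3485])
for nm,p,z in [('mouthtop1',(309,154),.078),('ax1',(312,185),.077),('ax1 far',(316,236),.077),('mouthtop2',(207,164),.078),('ax2',(211,200),.077),('ax2 far',(218,245),.077),('wood L',(167,155),.02),('woodR',(360,137),.02),('hoodL',(152,257),.15),('hoodR',(376,237),.15)]:
    q=ray(p,K,T,z)[:2]; print(nm,q.round(4),'rack',((q-ro)@ru).round(4),((q-ro)@rn).round(4))
P=[ray(p,K,T,.016)[:2] for p in [(445,96),(618,47),(452,152),(615,111)]]
print(np.round(P,4)); 
for d in(P[1]-P[0],P[3]-P[2]): print(np.degrees(np.arctan2(d[1],d[0])))
E
```

```text
mouthtop1 [ 0.4923 -0.2809] rack -0.0722 0.058
ax1 [ 0.5261 -0.2858] rack -0.038 0.0579
ax1 far [ 0.5867 -0.2955] rack 0.0233 0.0568
mouthtop2 [ 0.4775 -0.3893] rack -0.0716 -0.0514
ax2 [ 0.517  -0.3993] rack -0.0311 -0.0557
ax2 far [ 0.5715 -0.4101] rack 0.0244 -0.0587
wood L [ 0.4605 -0.4587] rack -0.0786 -0.1225
woodR [ 0.4949 -0.2176] rack -0.0786 0.121
hoodL [ 0.5391 -0.4364] rack -0.0039 -0.0893
hoodR [ 0.5661 -0.2372] rack -0.0053 0.1117
[[ 0.4714 -0.1091]
 [ 0.4641  0.0878]
 [ 0.5408 -0.1067]
 [ 0.5365  0.0905]]
92.11706255201777
91.25806097320087
```

```bash
python3 -c "
from h import *
go([.5262,-.2857,.058],81.9)"
```

```text
trans [-0.11  0.23 15.89] roll -5.11 | eef [ 0.5244 -0.2842  0.2169] head 76.79 w 0.0854 F [-0.7 -0.1  0.1] t 1.82
```

Call:
play_rows([
  {"fingers": -1, "translation": [-0.1, 0.2, 2], "roll": -5.1},
  {"fingers": -1, "translation": [-0.1, 0.2, 5], "roll": -5.1},
  {"fingers": -1, "translation": [-0.1, 0.2, 8], "roll": -5.1},
  {"fingers": -1, "translation": [-0.1, 0.2, 10.5], "roll": -5.1},
  {"fingers": -1, "translation": [-0.1, 0.2, 12.5], "roll": -5.1},
  {"fingers": -1, "translation": [-0.1, 0.2, 14], "roll": -5.1},
  {"fingers": -1, "translation": [-0.1, 0.2, 15], "roll": -5.1},
  {"fingers": -1, "translation": [-0.1, 0.2, 15.9], "roll": -5.1},
  {"fingers": -1, "translation": [-0.1, 0.2, 15.9], "roll": -5.1},
])

```text
clock: 2.57
eef_pos: [0.5253, -0.2852, 0.0566]
tool_rot: [0.759, 0.651, -0.001, -0.002]
ft_force: [-0.6, 0.2, -0.3]
grip_width: 0.0856
```

Call:
play_rows([
  {"fingers": 1, "translation": [0, 0, 0], "roll": 0},
  {"fingers": 1, "translation": [0, 0, 0], "roll": 0},
  {"fingers": 1, "translation": [0, 0, 0], "roll": 0},
  {"fingers": 1, "translation": [0, 0, 0], "roll": 0},
  {"fingers": 1, "translation": [0, 0, 0], "roll": 0},
  {"fingers": 1, "translation": [0, 0, 0], "roll": 0},
  {"fingers": 1, "translation": [0, 0, 0], "roll": 0},
  {"fingers": 1, "translation": [0, 0, 0], "roll": 0},
  {"fingers": 1, "translation": [0, 0, 0], "roll": 0},
  {"fingers": 1, "translation": [0, 0, 0], "roll": 0},
])

```text
clock: 3.4
eef_pos: [0.5278, -0.2878, 0.0632]
tool_rot: [0.759, 0.651, 0.0, 0.003]
ft_force: [-4.6, -0.2, 16.8]
grip_width: 0.0106
```

```bash
python3 -c "
from h import *
go([.5262,-.2857,.058],81.9)
o=bot.get_obs();print(o['ft_torque'],np.degrees(Rn.from_quat(o['tool_rot']).as_euler('xyz')))"
```

```text
trans [ 0.18 -0.19  0.52] roll -0.62 | eef [ 0.5278 -0.2878  0.0632] head 81.28 w 0.0106 F [-4.6 -0.2 16.8] t 3.4
[0.00193424 1.00622799 0.03243735] [179.68557056   0.22498633  81.28345418]
```

The fingers closed to 10.6 mm, so they are not round the 36 mm sleeve. I'll look.

```bash
python3 -c "
from h import *
w=grab('wrist'); s=grab('scene'); 
a=cv2.resize(w[100:400,120:520],None,fx=1,fy=1)
b=cv2.resize(s[170:270,80:230],(400,267),interpolation=3)
c=np.zeros((570,400,3),np.uint8);c[:300]=a;c[300:567]=b
cv2.imwrite('pics/w2.png',c)
_,K,T=load('scene'); print(proj([.5278,-.2878,.06],K,T))"
```

```text
[204.98232515 220.25346287]
```

View pics/w2.png

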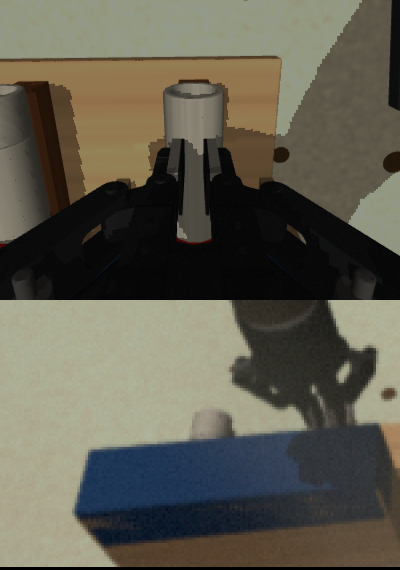

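The wrist crop shows the pads closed on top of the sleeve, with the sleeve undisturbed and its mouth at crop (193,92). The finger swing left the pads too high. I'll raise, open to about 50 mm and grip about 10 mm lower.

Call:
play_rows([
  {"fingers": 1, "translation": [0, 0, -2], "roll": 0},
  {"fingers": 0, "translation": [0, 0, -4], "roll": 0},
  {"fingers": -0.3, "translation": [0, 0, -4], "roll": 0},
  {"fingers": -0.3, "translation": [0, 0, -4], "roll": 0},
  {"fingers": -0.3, "translation": [0, 0, -4], "roll": 0},
  {"fingers": -0.3, "translation": [0, 0, -4], "roll": 0},
  {"fingers": -0.3, "translation": [0, 0, -4], "roll": 0},
])

```text
clock: 4.08
eef_pos: [0.5256, -0.2854, 0.0973]
tool_rot: [0.759, 0.652, -0.0, -0.001]
ft_force: [-0.0, 0.2, -0.3]
grip_width: 0.0552
```

```bash
python3 -c "
from h import *
go([.5262,-.2857,.048],81.9)"
```

```text
trans [-0.03  0.07  4.93] roll -0.57 | eef [ 0.5256 -0.2854  0.0973] head 81.33 w 0.0552 F [-0.   0.2 -0.3] t 4.08
```

Call:
play_rows([
  {"fingers": -0.3, "translation": [0, 0, 2], "roll": -0.6},
  {"fingers": -0.3, "translation": [0, 0, 3.2], "roll": -0.6},
  {"fingers": -0.3, "translation": [0, 0, 4.2], "roll": -0.6},
  {"fingers": -0.3, "translation": [0, 0, 4.9], "roll": -0.6},
  {"fingers": -0.3, "translation": [0, 0, 4.9], "roll": -0.6},
])

```text
clock: 4.5
eef_pos: [0.525, -0.2851, 0.0473]
tool_rot: [0.755, 0.656, -0.001, -0.002]
ft_force: [-0.6, 0.0, -0.5]
grip_width: 0.0551
```

Call:
play_rows([
  {"fingers": 1, "translation": [0, 0, 0], "roll": 0},
  {"fingers": 1, "translation": [0, 0, 0], "roll": 0},
  {"fingers": 1, "translation": [0, 0, 0], "roll": 0},
  {"fingers": 1, "translation": [0, 0, 0], "roll": 0},
  {"fingers": 1, "translation": [0, 0, 0], "roll": 0},
])

```text
clock: 4.92
eef_pos: [0.5266, -0.2881, 0.0511]
tool_rot: [0.756, 0.655, -0.001, 0.002]
ft_force: [-1.8, -3.9, 1.4]
grip_width: 0.0301
```

Call:
play_rows([
  {"fingers": 1, "translation": [0, 0, 0], "roll": 0},
  {"fingers": 1, "translation": [0, 0, 0], "roll": 0},
  {"fingers": 1, "translation": [0, 0, 0], "roll": 0},
])

```text
clock: 5.17
eef_pos: [0.5266, -0.2882, 0.0511]
tool_rot: [0.756, 0.655, -0.001, 0.002]
ft_force: [-1.0, -5.3, 2.1]
grip_width: 0.03
```

```bash
python3 -c "
from h import *
w=grab('wrist');
go([.5262,-.2857,.048],81.9)
cv2.imwrite('pics/w3.png',cv2.resize(w[150:400,170:470],None,fx=2,fy=2,interpolation=3))"
```

```text
trans [ 0.24 -0.07  0.3 ] roll -0.07 | eef [ 0.5266 -0.2881  0.051 ] head 81.83 w 0.0304 F [-1.9 -3.4  1.1] t 5.22
```

View pics/w3.png

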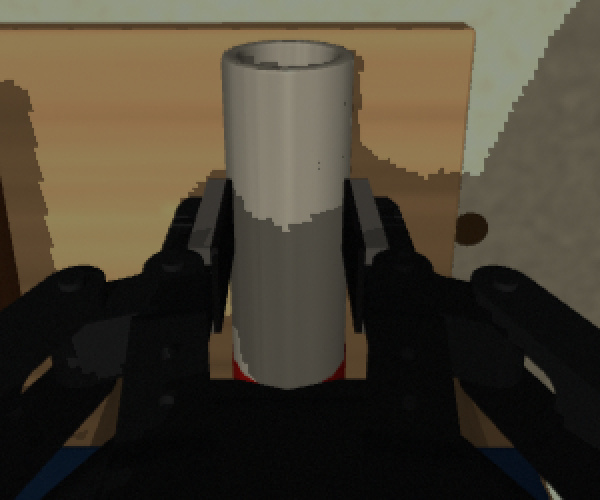

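The pads are on the flanks of the sleeve, but 30 mm is less than the 36 mm diameter, so the grip is still above the axis. I'll regrip lower, correcting 2.5 mm sideways.

Call:
play_rows([
  {"fingers": -0.3, "translation": [0, 0, 0], "roll": 0},
  {"fingers": -0.3, "translation": [-0.1, 0, 0], "roll": 0},
  {"fingers": -0.3, "translation": [-0.2, 0, 0], "roll": 0},
  {"fingers": -0.3, "translation": [-0.25, 0, 0.2], "roll": 0},
  {"fingers": -0.3, "translation": [-0.25, 0, 0.4], "roll": 0},
  {"fingers": -0.3, "translation": [-0.25, 0, 0.6], "roll": 0},
  {"fingers": -0.3, "translation": [-0.25, 0, 0.6], "roll": 0},
])

```text
clock: 5.8
eef_pos: [0.5257, -0.2879, 0.0428]
tool_rot: [0.755, 0.656, -0.0, -0.001]
ft_force: [-0.2, 0.8, 0.0]
grip_width: 0.0556
```

Call:
play_rows([
  {"fingers": 1, "translation": [0, 0, 0], "roll": 0},
  {"fingers": 1, "translation": [0, 0, 0], "roll": 0},
  {"fingers": 1, "translation": [0, 0, 0], "roll": 0},
  {"fingers": 1, "translation": [0, 0, 0], "roll": 0},
  {"fingers": 1, "translation": [0, 0, 0], "roll": 0},
])

```text
clock: 6.22
eef_pos: [0.526, -0.2886, 0.0439]
tool_rot: [0.755, 0.656, -0.0, 0.0]
ft_force: [-1.7, -0.2, 2.6]
grip_width: 0.034
```

Call:
play_rows([
  {"fingers": -0.3, "translation": [0, 0, 0], "roll": 0},
  {"fingers": -0.3, "translation": [0, 0, 0], "roll": 0},
  {"fingers": -0.3, "translation": [-0.05, 0, 0.2], "roll": 0},
  {"fingers": -0.3, "translation": [-0.05, 0, 0.4], "roll": 0},
  {"fingers": -0.3, "translation": [-0.05, 0, 0.5], "roll": 0},
  {"fingers": -0.3, "translation": [-0.05, 0, 0.5], "roll": 0},
])

```text
clock: 6.72
eef_pos: [0.5257, -0.2885, 0.038]
tool_rot: [0.755, 0.656, -0.0, -0.001]
ft_force: [-0.3, -0.4, 0.7]
grip_width: 0.0556
```

Call:
play_rows([
  {"fingers": 1, "translation": [0, 0, 0], "roll": 0},
  {"fingers": 1, "translation": [0, 0, 0], "roll": 0},
  {"fingers": 1, "translation": [0, 0, 0], "roll": 0},
  {"fingers": 1, "translation": [0, 0, 0], "roll": 0},
  {"fingers": 1, "translation": [0, 0, 0], "roll": 0},
])

```text
clock: 7.13
eef_pos: [0.5261, -0.2885, 0.0389]
tool_rot: [0.755, 0.656, 0.0, -0.0]
ft_force: [-0.7, 1.8, 3.1]
grip_width: 0.034
```

Call:
play_rows([
  {"fingers": 1, "translation": [0, -0.7, 0], "roll": 0},
  {"fingers": 1, "translation": [0, -1.7, 0], "roll": 0},
  {"fingers": 1, "translation": [0, -3, 0], "roll": 0},
  {"fingers": 1, "translation": [0, -4.5, 0], "roll": 0},
  {"fingers": 1, "translation": [0, -6, 0], "roll": 0},
  {"fingers": 1, "translation": [0, -7, 0], "roll": 0},
  {"fingers": 1, "translation": [0, -7, 0], "roll": 0},
])

```text
clock: 7.72
eef_pos: [0.454, -0.2783, 0.0384]
tool_rot: [0.755, 0.655, -0.001, -0.001]
ft_force: [-2.5, 2.4, 0.8]
grip_width: 0.0344
```

```bash
python3 -c "
from h import *
w=grab('wrist');
go([.5262,-.2857,.048],81.9)
cv2.imwrite('pics/w4.png',w[100:400,120:520])"
```

```text
trans [ 0.29  7.2  -0.98] roll -0.02 | eef [ 0.4544 -0.2784  0.0384] head 81.88 w 0.0342 F [-3.3  2.3  2.2] t 7.77
```

View pics/w4.png

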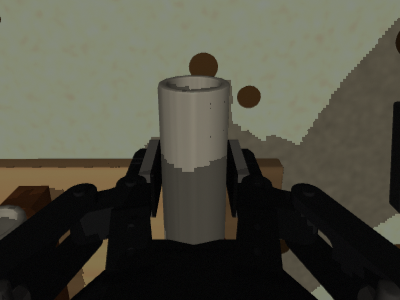

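The sleeve followed the gripper out, its mouth now at crop (195,80), which is (315,180) in the full image. I'll lift and turn to the gauge.

```bash
cat >> h.py <<'E'
ga=np.radians(-88.35); gu=np.array([np.cos(ga),np.sin(ga)]); gn=np.array([-gu[1],gu[0]])
G=lambda x,lat=0.,o=-.0928,l=.500:(o+x)*gu+(l+lat)*gn
E
python3 -c "
from h import *
_,K,T=load('wrist'); e=bot.get_obs()['eef_pos']
m=ray((315,178),K,T,.078); print('mouth',m,'dist',np.linalg.norm(m[:2]-e[:2]))
g=G(.13); go([*g,.13],1.65)
"
```

```text
mouth [ 0.40568626 -0.27015527  0.078     ] dist 0.049450622554105206
trans [25.96  0.96 -9.15] roll 80.23 | eef [ 0.4544 -0.2784  0.0384] head 81.88 w 0.0342 F [-3.3  2.3  2.2] t 7.77
```

Call:
play_rows([
  {"fingers": 1, "translation": [0, 0, -1], "roll": 0},
  {"fingers": 1, "translation": [0, 0, -3], "roll": 0},
  {"fingers": 1, "translation": [0, 0, -6], "roll": 0},
  {"fingers": 1, "translation": [0.5, 0, -9], "roll": 6},
  {"fingers": 1, "translation": [2, 0, -9.2], "roll": 12},
  {"fingers": 1, "translation": [4, 0, -9.2], "roll": 18},
  {"fingers": 1, "translation": [6, 0.2, -9.2], "roll": 24},
  {"fingers": 1, "translation": [8, 0.3, -9.2], "roll": 30},
  {"fingers": 1, "translation": [10, 0.4, -9.2], "roll": 36},
  {"fingers": 1, "translation": [12, 0.5, -9.2], "roll": 42},
  {"fingers": 1, "translation": [14, 0.6, -9.2], "roll": 48},
  {"fingers": 1, "translation": [16, 0.7, -9.2], "roll": 54},
  {"fingers": 1, "translation": [18, 0.8, -9.2], "roll": 60},
  {"fingers": 1, "translation": [20, 0.9, -9.2], "roll": 66},
  {"fingers": 1, "translation": [22, 1, -9.2], "roll": 72},
  {"fingers": 1, "translation": [24, 1.1, -9.2], "roll": 77},
  {"fingers": 1, "translation": [24.8, 1.1, -9.2], "roll": 80.2},
  {"fingers": 1, "translation": [24.8, 1.1, -9.2], "roll": 80.2},
  {"fingers": 1, "translation": [24.8, 1.1, -9.2], "roll": 80.2},
])

```text
clock: 9.35
eef_pos: [0.503, -0.0347, 0.1308]
tool_rot: [1.0, 0.016, 0.0, 0.0]
ft_force: [0.4, -0.3, -2.2]
grip_width: 0.0341
```

```bash
python3 -c "
from h import *
im=grab('top'); _,K,T=load('top')
g=G(.142); go([*g,.052],1.65)
o=bot.get_obs(); print(o['joint_pos'].round(2))
w=grab('wrist'); _,Kw,Tw=load('wrist')
for x in (.0,.08,.237): print(x,proj([*G(x),.07 if x<.1 else .014],Kw,Tw).round(0))
cv2.imwrite('pics/w5.png',np.hstack([w[0:400,120:520],cv2.resize(im[200:300,260:360],(400,400),interpolation=3)]))
"
```

```text
trans [-0.16 -0.06  7.87] roll 0.17 | eef [ 0.5028 -0.0352  0.1307] head 1.82 w 0.0338 F [-0.5 -0.1 -0.9] t 9.4
[-0.07  0.3  -0.14  1.12 -0.    1.47]
0.0 [311.   8.]
0.08 [311. 130.]
0.237 [311. 270.]
```

View pics/w5.png

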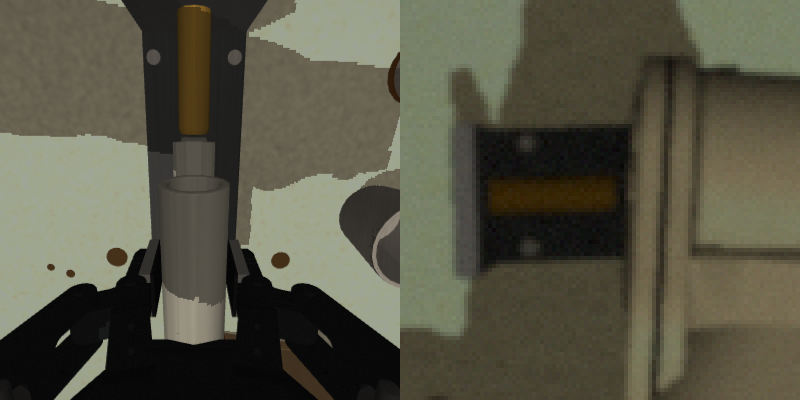

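Wrist view: the pin is at column 194 and the held sleeve at column 195, so they are aligned, with the mouth pointing at the pin and the tin and jar clear. Lowering now.

Call:
play_rows([
  {"fingers": 1, "translation": [0, 0, 1.5], "roll": 0.2},
  {"fingers": 1, "translation": [0, 0, 3.5], "roll": 0.2},
  {"fingers": 1, "translation": [0, 0, 5.5], "roll": 0.2},
  {"fingers": 1, "translation": [0, 0, 6.8], "roll": 0.2},
  {"fingers": 1, "translation": [0, 0, 7.4], "roll": 0.2},
  {"fingers": 1, "translation": [0, 0, 7.8], "roll": 0.2},
  {"fingers": 1, "translation": [0, 0, 8.1], "roll": 0.2},
  {"fingers": 1, "translation": [0, 0, 8.1], "roll": 0.2},
])

```text
clock: 10.12
eef_pos: [0.5027, -0.0355, 0.0499]
tool_rot: [1.0, 0.013, 0.0, 0.0]
ft_force: [0.0, -0.1, -1.1]
grip_width: 0.0341
```

Call:
play_rows([
  {"fingers": 1, "translation": [0, 0, 0.1], "roll": 0},
  {"fingers": 1, "translation": [0, 0, 0.2], "roll": 0},
  {"fingers": 1, "translation": [0, 0, 0.2], "roll": 0},
])

```text
clock: 10.37
eef_pos: [0.5031, -0.0353, 0.0496]
tool_rot: [1.0, 0.013, 0.001, 0.0]
ft_force: [-3.7, -0.6, 7.2]
grip_width: 0.0343
```

Call:
play_rows([
  {"fingers": -0.3, "translation": [0, 0, 0.1], "roll": 0},
  {"fingers": -0.3, "translation": [0, 0, 0], "roll": 0},
  {"fingers": -0.3, "translation": [0, 0, 0], "roll": 0},
  {"fingers": -0.3, "translation": [0, 0, 0], "roll": 0},
  {"fingers": -0.3, "translation": [0, 0, 0], "roll": 0},
])

```text
clock: 10.78
eef_pos: [0.5027, -0.0349, 0.0478]
tool_rot: [1.0, 0.013, 0.0, 0.0]
ft_force: [0.5, 0.3, -0.1]
grip_width: 0.0553
```

```bash
python3 -c "
from h import *
g=G(.142); go([*g,.052],1.65)
w=grab('wrist'); _,K,T=load('wrist'); cv2.imwrite('pics/w6.png',w[0:400,120:520])
# sleeve edges per row, mouth
"
```

```text
trans [-0.15 -0.02 -0.42] roll -0.11 | eef [ 0.5027 -0.0349  0.0478] head 1.54 w 0.0553 F [ 0.5  0.3 -0.1] t 10.78
```

View pics/w6.png

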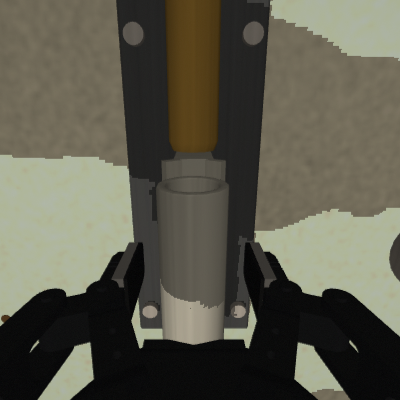

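The sleeve lies in the trough, coaxial with the pin, and is released. Its mouth is at crop row 185 and the pin tip at row 150.

```bash
python3 -c "
from h import *
_,K,T=load('wrist'); e=bot.get_obs()['eef_pos']
for nm,p,z in[('mouth top front',(313,178),.085),('mouth near edge top',(313,194),.083),('tip',(313,150),.07),('trough front',(313,160),.06),('base end',(313,327),.014)]:
    q=ray(p,K,T,z); print(nm,q.round(4),'gx',q[:2]@gu+.0928,'rel tcp',(q-e)[:2]@gu)
"
```

```text
mouth top front [0.5017 0.0145 0.085 ] gx 0.0927162023655734 rel tcp -0.049463166505725
mouth near edge top [0.5019 0.0066 0.083 ] gx 0.10070429651153442 rel tcp -0.04147507235976397
tip [0.5014 0.0247 0.07  ] gx 0.08257235399420616 rel tcp -0.05960701487709224
trough front [0.5015 0.0181 0.06  ] gx 0.08919715667902074 rel tcp -0.05298221219227766
base end [ 0.5055 -0.1313  0.014 ] gx 0.23861687666414466 rel tcp 0.09643750779284627
```

Call:
play_rows([
  {"fingers": -0.3, "translation": [0, 0.5, -0.4], "roll": 0},
  {"fingers": -0.3, "translation": [0, 2.5, -0.4], "roll": 0},
  {"fingers": -0.3, "translation": [0, 4.5, -0.4], "roll": 0},
  {"fingers": -0.3, "translation": [0, 5.8, -0.4], "roll": 0},
  {"fingers": -0.3, "translation": [0, 5.8, -0.4], "roll": 0},
  {"fingers": 1, "translation": [0, 5.8, -0.4], "roll": 0},
  {"fingers": 1, "translation": [0, 5.8, -0.4], "roll": 0},
  {"fingers": 1, "translation": [0, 5.8, -0.4], "roll": 0},
  {"fingers": 1, "translation": [0, 5.8, -0.4], "roll": 0},
  {"fingers": 1, "translation": [0, 5.8, -0.4], "roll": 0},
])

```text
clock: 11.67
eef_pos: [0.504, -0.0929, 0.052]
tool_rot: [1.0, 0.014, 0.0, 0.001]
ft_force: [-1.1, -4.4, 3.4]
grip_width: 0.034
```

Call:
play_rows([
  {"fingers": 1, "translation": [0, -0.6, 0], "roll": 0},
  {"fingers": 1, "translation": [0, -1.4, 0], "roll": 0},
  {"fingers": 1, "translation": [0, -2.2, 0], "roll": 0},
  {"fingers": 1, "translation": [0, -3, 0], "roll": 0},
  {"fingers": 1, "translation": [0, -3.5, 0], "roll": 0},
  {"fingers": 1, "translation": [0, -3.5, 0], "roll": 0},
])

```text
clock: 12.17
eef_pos: [0.5029, -0.0574, 0.0519]
tool_rot: [1.0, 0.014, 0.0, 0.0]
ft_force: [-2.1, -1.7, 3.7]
grip_width: 0.034
```

Call:
play_rows([
  {"fingers": 1, "translation": [0, -0.4, 0], "roll": 0},
  {"fingers": 1, "translation": [0, -0.8, 0], "roll": 0},
  {"fingers": 1, "translation": [0, -1.2, 0], "roll": 0},
  {"fingers": 1, "translation": [0, -1.6, 0], "roll": 0},
  {"fingers": 1, "translation": [0, -1.6, 0], "roll": 0},
])

```text
clock: 12.58
eef_pos: [0.5025, -0.0424, 0.052]
tool_rot: [1.0, 0.013, -0.0, 0.001]
ft_force: [-1.6, -3.9, 5.3]
grip_width: 0.0337
```

```bash
python3 -c "
from h import *
go([*G(.11,.002),.052],1.65)"
```

```text
trans [ 0.09 -3.97 -0.01] roll -0.11 | eef [ 0.5025 -0.0424  0.052 ] head 1.54 w 0.0337 F [-1.6 -3.9  5.3] t 12.58
```

Call:
play_rows([
  {"fingers": 1, "translation": [0, -0.4, 0], "roll": 0},
  {"fingers": 1, "translation": [0, -0.8, 0], "roll": 0},
  {"fingers": 1, "translation": [0, -1.2, 0], "roll": 0},
  {"fingers": 1, "translation": [0, -1.5, 0], "roll": 0},
  {"fingers": 1, "translation": [0, -1.5, 0], "roll": 0},
])

```text
clock: 13.0
eef_pos: [0.502, -0.0276, 0.052]
tool_rot: [1.0, 0.013, -0.0, 0.001]
ft_force: [-1.8, -4.8, 6.3]
grip_width: 0.034
```

Call:
play_rows([
  {"fingers": 1, "translation": [0, -0.6, 0], "roll": 0},
  {"fingers": 1, "translation": [0, -1.2, 0], "roll": 0},
  {"fingers": 1, "translation": [0, -1.8, 0], "roll": 0},
  {"fingers": 1, "translation": [0, -2.2, 0], "roll": 0},
  {"fingers": 1, "translation": [0, -2.2, 0], "roll": 0},
])

```text
clock: 13.42
eef_pos: [0.5014, -0.0053, 0.0519]
tool_rot: [1.0, 0.014, -0.0, 0.001]
ft_force: [-1.5, -4.7, 6.9]
grip_width: 0.0342
```

Call:
play_rows([
  {"fingers": 1, "translation": [0, -0.2, 0], "roll": 0},
  {"fingers": 1, "translation": [0, -0.4, 0], "roll": 0},
  {"fingers": 1, "translation": [0, -0.6, 0], "roll": 0},
  {"fingers": 1, "translation": [0, -0.6, 0], "roll": 0},
])

```text
clock: 13.75
eef_pos: [0.5012, 0.0001, 0.0519]
tool_rot: [1.0, 0.013, -0.0, 0.001]
ft_force: [-1.9, -5.7, 6.5]
grip_width: 0.0339
```

Call:
play_rows([
  {"fingers": 1, "translation": [0, -0.2, 0], "roll": 0},
  {"fingers": 1, "translation": [0, -0.4, 0], "roll": 0},
  {"fingers": 1, "translation": [0, -0.4, 0], "roll": 0},
])

```text
clock: 14.0
eef_pos: [0.5012, 0.0034, 0.0519]
tool_rot: [1.0, 0.013, -0.0, 0.002]
ft_force: [-1.9, -6.9, 5.1]
grip_width: 0.0341
```

Call:
play_rows([
  {"fingers": 1, "translation": [0, -0.2, 0], "roll": 0},
  {"fingers": 1, "translation": [0, -0.4, 0], "roll": 0},
  {"fingers": 1, "translation": [0, -0.4, 0], "roll": 0},
])

```text
clock: 14.25
eef_pos: [0.5011, 0.0034, 0.0518]
tool_rot: [1.0, 0.012, -0.0, 0.006]
ft_force: [-1.4, -17.9, 5.3]
grip_width: 0.0337
```

```bash
python3 -c "
from h import *
w=grab('wrist');t=grab('top')
go([*G(.11,.002),.052],1.65)
cv2.imwrite('pics/w7.png',np.hstack([w[0:400,120:520],cv2.resize(t[200:300,260:360],(400,400),interpolation=3)]))"
```

```text
trans [ 0.1   0.62 -0.01] roll -0.29 | eef [0.5011 0.0034 0.0519] head 1.36 w 0.0339 F [ -1.  -17.1   5. ] t 14.35
```

View pics/w7.png

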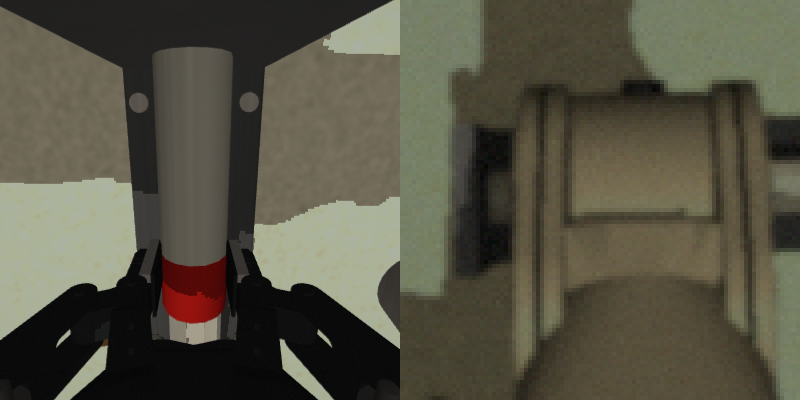

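The sleeve is fully home: no brass is visible, its mouth is at the plate, and it travelled 96 mm before a hard stop at about 18 N. It fits, so it goes to green. I'll pull it back, regrip at its middle and carry it.

Call:
play_rows([
  {"fingers": 1, "translation": [0, 0.4, 0], "roll": 0},
  {"fingers": 1, "translation": [0, 1, 0], "roll": 0},
  {"fingers": 1, "translation": [0, 2.2, 0], "roll": 0},
  {"fingers": 1, "translation": [0, 3.4, 0], "roll": 0},
  {"fingers": 1, "translation": [0, 4.6, 0], "roll": 0},
  {"fingers": 1, "translation": [0, 5.8, 0], "roll": 0},
  {"fingers": 1, "translation": [0, 7, 0], "roll": 0},
  {"fingers": 1, "translation": [0, 8.2, 0], "roll": 0},
  {"fingers": 1, "translation": [0, 9.2, 0], "roll": 0},
  {"fingers": 1, "translation": [0, 9.8, 0], "roll": 0},
  {"fingers": 1, "translation": [0, 9.8, 0], "roll": 0},
  {"fingers": -0.3, "translation": [0, 9.8, 0], "roll": 0},
  {"fingers": -0.3, "translation": [0, 9.8, 0], "roll": 0},
  {"fingers": -0.3, "translation": [0, 9.8, 0], "roll": 0},
  {"fingers": -0.3, "translation": [0, 9.8, 0], "roll": 0},
])

```text
clock: 15.6
eef_pos: [0.5037, -0.0886, 0.0512]
tool_rot: [1.0, 0.014, -0.0, -0.0]
ft_force: [-0.6, -0.5, -0.0]
grip_width: 0.0555
```

```bash
python3 -c "
from h import *
go([*G(.159,.002),.053],1.65)
w=grab('wrist');_,K,T=load('wrist')
hsv=cv2.cvtColor(w,cv2.COLOR_BGR2HSV); m=cv2.inRange(hsv[:,280:345],(0,140,60),(8,255,255))
r=np.where(m.sum(1)>255*20)[0]; print('red rows',r.min() if len(r) else None,r.max() if len(r) else None)
if len(r):
  q=ray((313,r.min()),K,T,.087); e=bot.get_obs()['eef_pos']; print('cap front rel tcp',(q-e)[:2]@gu,'gx centre',q[:2]@gu+.0928-.03)
m=cv2.inRange(hsv[:200,290:335],(12,120,40),(30,255,255)); r=np.where(m.sum(1)>255*10)[0]; print('pin rows',r.min(),r.max())
"
```

```text
trans [ 0.1  -3.69 -0.17] roll -0.1 | eef [ 0.5037 -0.0886  0.0512] head 1.55 w 0.0555 F [-0.6 -0.5 -0. ] t 15.6
red rows 262 320
cap front rel tcp -0.006686168074099494 gx centre 0.15928299554586986
pin rows 0 27
```

Call:
play_rows([
  {"fingers": -0.3, "translation": [0, -1.2, -0.2], "roll": 0},
  {"fingers": -0.3, "translation": [0, -2.6, -0.2], "roll": 0},
  {"fingers": -0.3, "translation": [0, -3.7, -0.2], "roll": 0},
  {"fingers": -0.3, "translation": [0, -3.7, -0.2], "roll": 0},
  {"fingers": 1, "translation": [0, -3.7, -0.2], "roll": 0},
  {"fingers": 1, "translation": [0, -3.7, -0.2], "roll": 0},
  {"fingers": 1, "translation": [0, -3.7, -0.2], "roll": 0},
  {"fingers": 1, "translation": [0, -3.7, -0.2], "roll": 0},
  {"fingers": 1, "translation": [0, -3.7, -0.2], "roll": 0},
  {"fingers": 1, "translation": [0, -3.7, -1], "roll": 0},
  {"fingers": 1, "translation": [0, -3.7, -3], "roll": 0},
  {"fingers": 1, "translation": [0, -3.7, -6], "roll": 0},
  {"fingers": 1, "translation": [0, -3.7, -9], "roll": 0},
  {"fingers": 1, "translation": [0, -3.7, -12], "roll": 0},
  {"fingers": 1, "translation": [0, -3.7, -15], "roll": 0},
  {"fingers": 1, "translation": [0, -3.7, -15], "roll": 0},
])

```text
clock: 16.98
eef_pos: [0.5064, -0.053, 0.2082]
tool_rot: [1.0, 0.013, 0.006, 0.001]
ft_force: [2.3, -0.4, -2.4]
grip_width: 0.0336
```

```bash
python3 -c "
from h import *
go([.4973,.3945,.2],87.2)"
```

```text
trans [  0.23 -44.76   0.73] roll -85.72 | eef [ 0.5064 -0.053   0.2082] head 1.48 w 0.0336 F [ 2.3 -0.4 -2.4] t 16.98
```

Call:
play_rows([
  {"fingers": 1, "translation": [0, -1, 0], "roll": 0},
  {"fingers": 1, "translation": [0, -3, 0], "roll": -3},
  {"fingers": 1, "translation": [0, -6, 0], "roll": -8},
  {"fingers": 1, "translation": [0, -9, 0], "roll": -14},
  {"fingers": 1, "translation": [0, -12, 0], "roll": -20},
  {"fingers": 1, "translation": [0, -15, 0], "roll": -26},
  {"fingers": 1, "translation": [0, -18, 0], "roll": -32},
  {"fingers": 1, "translation": [0, -21, 0], "roll": -38},
  {"fingers": 1, "translation": [0, -24, 0], "roll": -44},
  {"fingers": 1, "translation": [0, -27, 0], "roll": -50},
  {"fingers": 1, "translation": [0, -30, 0], "roll": -56},
  {"fingers": 1, "translation": [0, -33, 0], "roll": -62},
  {"fingers": 1, "translation": [0, -36, 0], "roll": -68},
  {"fingers": 1, "translation": [0, -39, 0], "roll": -74},
  {"fingers": 1, "translation": [0, -42, 0], "roll": -80},
  {"fingers": 1, "translation": [0.2, -44, 0], "roll": -85.7},
  {"fingers": 1, "translation": [0.2, -44.8, 0], "roll": -85.7},
  {"fingers": 1, "translation": [0.2, -44.8, 0], "roll": -85.7},
  {"fingers": 1, "translation": [0.2, -44.8, 0], "roll": -85.7},
])

```text
clock: 18.57
eef_pos: [0.4919, 0.3951, 0.1997]
tool_rot: [0.724, 0.689, -0.002, 0.0]
ft_force: [0.2, 0.1, -3.1]
grip_width: 0.0341
```

```bash
python3 -c "
from h import *
go([.4973,.3945,.033],87.2)
w=grab('wrist');_,K,T=load('wrist')
hsv=cv2.cvtColor(w,cv2.COLOR_BGR2HSV)
np.save('w.npy',hsv)
def show(nm,m):
  m=cv2.morphologyEx(m,cv2.MORPH_OPEN,np.ones((3,3),np.uint8)); cs,_=cv2.findContours(m,cv2.RETR_EXTERNAL,cv2.CHAIN_APPROX_NONE)
  for c in sorted(cs,key=cv2.contourArea)[::-1][:2]:
    if cv2.contourArea(c)<200: continue
    h=cv2.approxPolyDP(cv2.convexHull(c),6,True)[:,0]
    print(nm,cv2.contourArea(c)); [print('  ',p,ray(p,K,T,.014)[:2].round(4)) for p in h]
show('green',cv2.inRange(hsv,(60,90,20),(95,255,255)))
show('red',cv2.inRange(hsv,(0,150,40),(8,255,255)))
"
```

```text
trans [ 0.02  0.59 16.67] roll -0.04 | eef [0.4919 0.3951 0.1997] head 87.16 w 0.0341 F [ 0.2  0.1 -3.1] t 18.57
green 1022.5
   [350 118] [0.4268 0.4409]
   [350 135] [0.4464 0.4407]
   [281 134] [0.4412 0.3584]
   [281 118] [0.4229 0.3599]
red 7743.0
   [177 113] [0.4114 0.2387]
   [246 115] [0.4175 0.3192]
   [251 231] [0.5653 0.3079]
   [189 229] [0.5586 0.2258]
red 1215.0
   [344 311] [0.699  0.4296]
   [343 338] [0.7483 0.4273]
   [286 338] [0.7444 0.3407]
   [285 313] [0.6986 0.3428]
```

Call:
play_rows([
  {"fingers": 1, "translation": [0.1, 0.7, 2], "roll": 0},
  {"fingers": 1, "translation": [0.1, 0.7, 5], "roll": 0},
  {"fingers": 1, "translation": [0.1, 0.7, 8], "roll": 0},
  {"fingers": 1, "translation": [0.1, 0.7, 11], "roll": 0},
  {"fingers": 1, "translation": [0.1, 0.7, 13.5], "roll": 0},
  {"fingers": 1, "translation": [0.1, 0.7, 15], "roll": 0},
  {"fingers": 1, "translation": [0.1, 0.7, 16], "roll": 0},
  {"fingers": 1, "translation": [0.1, 0.7, 16.3], "roll": 0},
  {"fingers": 1, "translation": [0.1, 0.7, 16.3], "roll": 0},
])

```text
clock: 19.37
eef_pos: [0.5, 0.3954, 0.0383]
tool_rot: [0.725, 0.689, -0.001, 0.0]
ft_force: [-0.2, -0.4, -2.4]
grip_width: 0.0342
```

Call:
play_rows([
  {"fingers": 1, "translation": [0, 0, 0.1], "roll": 0},
  {"fingers": 1, "translation": [0, 0, 0.2], "roll": 0},
  {"fingers": 1, "translation": [0, 0, 0.3], "roll": 0},
  {"fingers": 1, "translation": [0, 0, 0.3], "roll": 0},
])

```text
clock: 19.7
eef_pos: [0.5004, 0.397, 0.0365]
tool_rot: [0.724, 0.69, 0.001, 0.0]
ft_force: [-0.7, -0.4, -3.4]
grip_width: 0.0342
```

Call:
play_rows([
  {"fingers": 1, "translation": [0, 0, 0.1], "roll": 0},
  {"fingers": 1, "translation": [0, 0, 0.2], "roll": 0},
  {"fingers": 1, "translation": [0, 0, 0.3], "roll": 0},
  {"fingers": 1, "translation": [0, 0, 0.3], "roll": 0},
])

```text
clock: 20.03
eef_pos: [0.5004, 0.397, 0.0353]
tool_rot: [0.724, 0.69, 0.001, 0.0]
ft_force: [-4.0, -2.1, 8.1]
grip_width: 0.0339
```

Call:
play_rows([
  {"fingers": -0.3, "translation": [0, 0, 0], "roll": 0},
  {"fingers": -0.3, "translation": [0, 0, 0], "roll": 0},
  {"fingers": -0.3, "translation": [0, 0, 0], "roll": 0},
  {"fingers": -0.3, "translation": [0, 0, 0], "roll": 0},
  {"fingers": -0.3, "translation": [0, 0, -1], "roll": 0},
  {"fingers": -0.3, "translation": [0, 0, -3], "roll": 0},
  {"fingers": -0.3, "translation": [0, 0, -6], "roll": 0},
  {"fingers": -0.3, "translation": [0, 0, -10], "roll": 0},
  {"fingers": -0.3, "translation": [0, 0, -14], "roll": 0},
  {"fingers": -0.3, "translation": [0, 0, -17], "roll": 0},
  {"fingers": -0.3, "translation": [0, 0, -17], "roll": 0},
])

```text
clock: 20.95
eef_pos: [0.5031, 0.3991, 0.2123]
tool_rot: [0.724, 0.69, 0.008, 0.001]
ft_force: [0.8, 1.0, 0.9]
grip_width: 0.0551
```

```bash
python3 -c "
from h import *
b=np.radians(-8.1);ru=np.array([np.cos(b),np.sin(b)]);rn=np.array([-ru[1],ru[0]]);ro=np.array([.5556,-.3485])
g=ro-.038*ru-.063*rn; print(g); go([*g,.2],81.9)
w=grab('wrist');_,K,T=load('wrist');cv2.imwrite('wl.png',w)
hsv=cv2.cvtColor(w,cv2.COLOR_BGR2HSV)
m=cv2.inRange(hsv,(0,140,40),(8,255,255)); m[:,:265]=0
y,x=np.where(m>0); print('cap',x.min(),x.max(),y.min(),y.max())
q=ray((np.median(x),y.min()),K,T,.062);print('cap front',q)
"
```

```text
[ 0.50910232 -0.40551724]
trans [-80.35   4.48   0.47] roll 5.33 | eef [0.5031 0.3991 0.2123] head 87.23 w 0.0551 F [0.8 1.  0.9] t 20.95
cap 294 324 201 232
cap front [0.52900735 0.39460098 0.062     ]
```

Call:
play_rows([
  {"fingers": -0.3, "translation": [-2, 0, 0], "roll": 0},
  {"fingers": -0.3, "translation": [-6, 0, 0], "roll": 0},
  {"fingers": -0.3, "translation": [-10, 0.5, 0], "roll": 0},
  {"fingers": -0.3, "translation": [-14, 0.8, 0], "roll": 0},
  {"fingers": -0.3, "translation": [-18, 1, 0], "roll": 0},
  {"fingers": -0.3, "translation": [-22, 1.2, 0], "roll": 1},
  {"fingers": -0.3, "translation": [-26, 1.4, 0], "roll": 2},
  {"fingers": -0.3, "translation": [-30, 1.6, 0], "roll": 3},
  {"fingers": -0.3, "translation": [-34, 1.8, 0], "roll": 4},
  {"fingers": -0.3, "translation": [-38, 2, 0], "roll": 5.3},
  {"fingers": -0.3, "translation": [-42, 2.3, 0], "roll": 5.3},
  {"fingers": -0.3, "translation": [-46, 2.5, 0], "roll": 5.3},
  {"fingers": -0.3, "translation": [-50, 2.8, 0], "roll": 5.3},
  {"fingers": -0.3, "translation": [-54, 3, 0], "roll": 5.3},
  {"fingers": -0.3, "translation": [-58, 3.3, 0], "roll": 5.3},
  {"fingers": -0.3, "translation": [-62, 3.5, 0], "roll": 5.3},
  {"fingers": -0.3, "translation": [-66, 3.8, 0], "roll": 5.3},
  {"fingers": -0.3, "translation": [-70, 4, 0], "roll": 5.3},
  {"fingers": -0.3, "translation": [-74, 4.3, 0], "roll": 5.3},
  {"fingers": -0.3, "translation": [-78, 4.5, 0], "roll": 5.3},
])

```text
clock: 22.67
eef_pos: [0.5063, -0.3862, 0.2014]
tool_rot: [0.755, 0.656, -0.0, -0.001]
ft_force: [0.5, -0.2, 0.5]
grip_width: 0.0556
```

Call:
play_rows([
  {"fingers": -0.3, "translation": [-2, 0, 0], "roll": 0},
  {"fingers": -0.3, "translation": [-2.4, 0, 0], "roll": 0},
  {"fingers": -0.3, "translation": [-2.4, 0, 0], "roll": 0},
])

```text
clock: 22.92
eef_pos: [0.5026, -0.4095, 0.2007]
tool_rot: [0.756, 0.655, -0.0, -0.001]
ft_force: [-0.1, 0.5, -1.0]
grip_width: 0.0556
```

```bash
python3 -c "
from h import *
go([.5089,-.4070,.042],81.9)
w=grab('wrist');_,K,T=load('wrist'); cv2.imwrite('wl2.png',w)
e=bot.get_obs()['eef_pos']; print('proj target axis',[proj([.5089+s*.99,-.407-s*.141,.06],K,T).round(0) for s in(-.04,0,.03)])
g=cv2.cvtColor(w,cv2.COLOR_BGR2HSV)
for r in (150,165,180,195,210): print(r,[tuple(g[r,c][1:]) for c in range(270,361,6)])
"
```

```text
trans [ 0.31  0.63 15.87] roll -0.13 | eef [ 0.5026 -0.4095  0.2007] head 81.77 w 0.0556 F [-0.1  0.5 -1. ] t 22.92
proj target axis [array([316., 152.]), array([316., 188.]), array([316., 214.])]
150 [(np.uint8(110), np.uint8(153)), (np.uint8(110), np.uint8(153)), (np.uint8(109), np.uint8(154)), (np.uint8(109), np.uint8(154)), (np.uint8(109), np.uint8(154)), (np.uint8(110), np.uint8(153)), (np.uint8(110), np.uint8(153)), (np.uint8(111), np.uint8(154)), (np.uint8(109), np.uint8(154)), (np.uint8(111), np.uint8(154)), (np.uint8(110), np.uint8(153)), (np.uint8(111), np.uint8(154)), (np.uint8(110), np.uint8(153)), (np.uint8(109), np.uint8(154)), (np.uint8(112), np.uint8(153)), (np.uint8(111), np.uint8(154))]
165 [(np.uint8(120), np.uint8(153)), (np.uint8(120), np.uint8(153)), (np.uint8(118), np.uint8(153)), (np.uint8(119), np.uint8(154)), (np.uint8(119), np.uint8(154)), (np.uint8(111), np.uint8(131)), (np.uint8(40), np.uint8(122)), (np.uint8(37), np.uint8(144)), (np.uint8(38), np.uint8(146)), (np.uint8(39), np.uint8(138)), (np.uint8(38), np.uint8(107)), (np.uint8(122), np.uint8(92)), (np
[... 957 characters left out ...]
(np.uint8(39), np.uint8(105)), (np.uint8(126), np.uint8(91)), (np.uint8(117), np.uint8(153)), (np.uint8(118), np.uint8(153)), (np.uint8(115), np.uint8(153)), (np.uint8(117), np.uint8(153))]
210 [(np.uint8(108), np.uint8(154)), (np.uint8(109), np.uint8(154)), (np.uint8(109), np.uint8(154)), (np.uint8(109), np.uint8(154)), (np.uint8(108), np.uint8(153)), (np.uint8(109), np.uint8(154)), (np.uint8(40), np.uint8(120)), (np.uint8(40), np.uint8(141)), (np.uint8(41), np.uint8(142)), (np.uint8(42), np.uint8(134)), (np.uint8(38), np.uint8(102)), (np.uint8(124), np.uint8(97)), (np.uint8(110), np.uint8(153)), (np.uint8(110), np.uint8(153)), (np.uint8(109), np.uint8(154)), (np.uint8(109), np.uint8(154))]
```

Call:
play_rows([
  {"fingers": -0.3, "translation": [0.4, 0.6, 2], "roll": -0.1},
  {"fingers": -0.3, "translation": [0.4, 0.6, 5], "roll": -0.1},
  {"fingers": -0.3, "translation": [0.4, 0.6, 8], "roll": -0.1},
  {"fingers": -0.3, "translation": [0.4, 0.6, 10.5], "roll": -0.1},
  {"fingers": -0.3, "translation": [0.4, 0.6, 12.5], "roll": -0.1},
  {"fingers": -0.3, "translation": [0.4, 0.6, 14], "roll": -0.1},
  {"fingers": -0.3, "translation": [0.4, 0.6, 15], "roll": -0.1},
  {"fingers": -0.3, "translation": [0.4, 0.6, 15.9], "roll": -0.1},
  {"fingers": -0.3, "translation": [0.4, 0.6, 15.9], "roll": -0.1},
])

```text
clock: 23.72
eef_pos: [0.5098, -0.4033, 0.042]
tool_rot: [0.754, 0.657, -0.0, -0.002]
ft_force: [-0.7, 0.8, -0.2]
grip_width: 0.0553
```

Call:
play_rows([
  {"fingers": 1, "translation": [0, 0, 0], "roll": 0},
  {"fingers": 1, "translation": [0, 0, 0], "roll": 0},
  {"fingers": 1, "translation": [0, 0, 0], "roll": 0},
  {"fingers": 1, "translation": [0, 0, 0], "roll": 0},
  {"fingers": 1, "translation": [0, 0, 0], "roll": 0},
])

```text
clock: 24.13
eef_pos: [0.5112, -0.4064, 0.0453]
tool_rot: [0.755, 0.656, 0.0, 0.002]
ft_force: [-0.3, -0.8, 5.0]
grip_width: 0.0326
```

Width is 32.6 mm with the tool pushed up, so the grip is slightly high. I'll regrip 5 mm lower and 3 mm over.

Call:
play_rows([
  {"fingers": -0.3, "translation": [0, 0, 0], "roll": 0},
  {"fingers": -0.3, "translation": [-0.1, 0, 0], "roll": 0},
  {"fingers": -0.3, "translation": [-0.3, 0, 0], "roll": 0},
  {"fingers": -0.3, "translation": [-0.3, 0, 0.2], "roll": 0},
  {"fingers": -0.3, "translation": [-0.3, 0, 0.4], "roll": 0},
  {"fingers": -0.3, "translation": [-0.3, 0, 0.4], "roll": 0},
  {"fingers": 1, "translation": [-0.3, 0, 0.4], "roll": 0},
  {"fingers": 1, "translation": [-0.3, 0, 0.4], "roll": 0},
  {"fingers": 1, "translation": [-0.3, 0, 0.4], "roll": 0},
  {"fingers": 1, "translation": [-0.3, 0, 0.4], "roll": 0},
  {"fingers": 1, "translation": [-0.3, 0, 0.4], "roll": 0},
])

```text
clock: 25.05
eef_pos: [0.5101, -0.4067, 0.0399]
tool_rot: [0.754, 0.657, 0.001, -0.001]
ft_force: [-0.6, 5.4, 4.9]
grip_width: 0.0326
```

Call:
play_rows([
  {"fingers": 1, "translation": [0, -0.5, 0], "roll": 0},
  {"fingers": 1, "translation": [0, -1.3, 0], "roll": 0},
  {"fingers": 1, "translation": [0, -2.5, 0], "roll": 0},
  {"fingers": 1, "translation": [0, -4, 0], "roll": 0},
  {"fingers": 1, "translation": [0, -5.5, 0], "roll": 0},
  {"fingers": 1, "translation": [0, -7, 0], "roll": 0},
  {"fingers": 1, "translation": [0, -7, 0], "roll": 0},
])

```text
clock: 25.63
eef_pos: [0.4385, -0.398, 0.0401]
tool_rot: [0.755, 0.656, -0.0, -0.001]
ft_force: [-4.0, 3.4, 5.0]
grip_width: 0.0333
```

```bash
python3 -c "
from h import *
go([.5089,-.4070,.042],81.9)
w=grab('wrist');_,K,T=load('wrist'); cv2.imwrite('wl3.png',w)
g=cv2.cvtColor(w,cv2.COLOR_BGR2HSV)
for c in (305,316,327):
  s=g[120:260,c,1]; r=np.where(s<75)[0]+120; print(c,r.min() if len(r) else None,r.max() if len(r) else None)
r=np.where(g[120:260,316,1]<75)[0].min()+120
m=ray((316,r),K,T,.078); e=bot.get_obs()['eef_pos']; print('mouth dist',np.linalg.norm((m-e)[:2]))
for r in (200,215,230,245): cs=np.where(g[r,280:350,1]<75)[0]+280; print(r,cs.min(),cs.max())
"
```

```text
trans [ 0.09  7.1  -0.2 ] roll 0.08 | eef [ 0.4385 -0.398   0.0401] head 81.98 w 0.0333 F [-4.   3.4  5. ] t 25.63
305 120 259
316 120 259
327 120 259
mouth dist 0.07339100085125572
200 280 349
215 280 349
230 280 349
245 281 349
```

Call:
play_rows([
  {"fingers": 1, "translation": [0, 0, -0.7], "roll": 0},
  {"fingers": 1, "translation": [0, 0, -2], "roll": 0},
  {"fingers": 1, "translation": [0, 0, -5], "roll": 0},
  {"fingers": 1, "translation": [0, 0, -8], "roll": 0},
  {"fingers": 1, "translation": [0, 0, -11], "roll": 0},
  {"fingers": 1, "translation": [0, 0, -14], "roll": 0},
  {"fingers": 1, "translation": [0, 0, -16], "roll": 0},
  {"fingers": 1, "translation": [0, 0, -16], "roll": 0},
  {"fingers": 1, "translation": [0, 0, -16], "roll": 0},
])

```text
clock: 26.43
eef_pos: [0.4418, -0.3997, 0.2007]
tool_rot: [0.755, 0.656, -0.0, 0.002]
ft_force: [-0.7, 0.9, -2.4]
grip_width: 0.0329
```

```bash
python3 -c "
from h import *
go([.47,.274,.2],86)
w=grab('wrist');_,K,T=load('wrist'); cv2.imwrite('wl4.png',w)
a=cv2.imread('pics/w4.png'); 
for im,n in((w[100:400,120:520],'now'),(a,'w4')):
  g=cv2.cvtColor(im,cv2.COLOR_BGR2HSV); print(n,[tuple(int(v) for v in g[r,195]) for r in (60,75,85,100,130,160,200,230)])
t=cv2.matchTemplate(w,a[70:235,155:235],cv2.TM_CCOEFF_NORMED); print(cv2.minMaxLoc(t),'expect loc',(275,170))
"
```

```text
trans [67.11 -6.54 -0.13] roll -3.97 | eef [ 0.4418 -0.3997  0.2007] head 82.03 w 0.0329 F [-0.7  0.9 -2.4] t 26.43
now [(41, 32, 137), (38, 34, 137), (38, 41, 137), (24, 40, 121), (23, 40, 128), (21, 40, 127), (24, 38, 67), (22, 41, 69)]
w4 [(16, 170, 57), (20, 64, 60), (22, 39, 123), (22, 38, 128), (21, 42, 128), (21, 40, 127), (20, 43, 72), (22, 40, 71)]
(-0.6294136643409729, 0.7118121385574341, (506, 125), (275, 175)) expect loc (275, 170)
```

Call:
play_rows([
  {"fingers": 1, "translation": [1, 0, 0], "roll": 0},
  {"fingers": 1, "translation": [3.5, -0.4, 0], "roll": 0},
  {"fingers": 1, "translation": [7, -0.8, 0], "roll": 0},
  {"fingers": 1, "translation": [11, -1.2, 0], "roll": 0},
  {"fingers": 1, "translation": [15, -1.6, 0], "roll": 0},
  {"fingers": 1, "translation": [19, -2, 0], "roll": 0},
  {"fingers": 1, "translation": [23, -2.4, 0], "roll": -1},
  {"fingers": 1, "translation": [27, -2.8, 0], "roll": -2},
  {"fingers": 1, "translation": [31, -3.2, 0], "roll": -3},
  {"fingers": 1, "translation": [35, -3.6, 0], "roll": -4},
  {"fingers": 1, "translation": [39, -4, 0], "roll": -4},
  {"fingers": 1, "translation": [43, -4.4, 0], "roll": -4},
  {"fingers": 1, "translation": [47, -4.8, 0], "roll": -4},
  {"fingers": 1, "translation": [51, -5.2, 0], "roll": -4},
  {"fingers": 1, "translation": [55, -5.6, 0], "roll": -4},
  {"fingers": 1, "translation": [59, -6.1, 0], "roll": -4},
  {"fingers": 1, "translation": [63, -6.6, 0], "roll": -4},
  {"fingers": 1, "translation": [66, -7, 0], "roll": -4},
  {"fingers": 1, "translation": [67.1, -7, 0], "roll": -4},
  {"fingers": 1, "translation": [67.1, -7, 0], "roll": -4},
])

```text
clock: 28.15
eef_pos: [0.4627, 0.2783, 0.1973]
tool_rot: [0.73, 0.684, -0.002, -0.001]
ft_force: [0.3, -0.4, -2.1]
grip_width: 0.0331
```

```bash
python3 -c "
from h import *
go([.465,.274,.037],86)
w=grab('wrist');_,K,T=load('wrist')
hsv=cv2.cvtColor(w,cv2.COLOR_BGR2HSV)
for nm,lo,hi in(('red',(0,150,30),(8,255,255)),('green',(60,90,20),(95,255,255))):
  m=cv2.morphologyEx(cv2.inRange(hsv,lo,hi),cv2.MORPH_OPEN,np.ones((3,3),np.uint8)); cs,_=cv2.findContours(m,cv2.RETR_EXTERNAL,cv2.CHAIN_APPROX_NONE)
  for c in sorted(cs,key=cv2.contourArea)[::-1][:3]:
    if cv2.contourArea(c)<150: continue
    h=cv2.approxPolyDP(cv2.convexHull(c),5,True)[:,0]
    print(nm,cv2.contourArea(c),[(p.tolist(),ray(p,K,T,.014)[:2].round(3).tolist()) for p in h])
t=grab('top'); g=cv2.cvtColor(t,cv2.COLOR_BGR2HSV); print('rack slots sat',g[238,481],g[232,434])
"
```

```text
trans [-0.39  0.31 16.03] roll 0.3 | eef [0.4627 0.2783 0.1973] head 86.3 w 0.0331 F [ 0.3 -0.4 -2.1] t 28.15
red 4174.5 [([345, 135], [0.417, 0.319]), ([343, 199], [0.497, 0.314]), ([278, 203], [0.497, 0.231]), ([276, 135], [0.412, 0.237])]
red 760.5 [([400, 237], [0.555, 0.388]), ([432, 238], [0.559, 0.43]), ([428, 262], [0.595, 0.427]), ([401, 260], [0.589, 0.39])]
green 3816.5 [([447, 136], [0.426, 0.44]), ([436, 235], [0.555, 0.435]), ([373, 248], [0.569, 0.352]), ([378, 137], [0.422, 0.358])]
rack slots sat [ 12 218  76] [ 12 201  80]
```

Call:
play_rows([
  {"fingers": 1, "translation": [-0.4, 0.4, 2], "roll": 0},
  {"fingers": 1, "translation": [-0.4, 0.4, 5], "roll": 0},
  {"fingers": 1, "translation": [-0.4, 0.4, 8], "roll": 0},
  {"fingers": 1, "translation": [-0.4, 0.4, 11], "roll": 0},
  {"fingers": 1, "translation": [-0.4, 0.4, 13.5], "roll": 0},
  {"fingers": 1, "translation": [-0.4, 0.4, 15], "roll": 0},
  {"fingers": 1, "translation": [-0.4, 0.4, 16], "roll": 0},
  {"fingers": 1, "translation": [-0.4, 0.4, 16], "roll": 0},
])

```text
clock: 28.92
eef_pos: [0.4661, 0.2687, 0.0372]
tool_rot: [0.732, 0.681, -0.003, -0.001]
ft_force: [-0.4, 0.4, -1.9]
grip_width: 0.0327
```

Call:
play_rows([
  {"fingers": 1, "translation": [0, 0, 0.2], "roll": 0},
  {"fingers": 1, "translation": [0, 0, 0.4], "roll": 0},
  {"fingers": 1, "translation": [0, 0, 0.4], "roll": 0},
])

```text
clock: 29.17
eef_pos: [0.4689, 0.2716, 0.0367]
tool_rot: [0.731, 0.682, 0.001, 0.0]
ft_force: [0.8, 0.4, -0.7]
grip_width: 0.033
```

Call:
play_rows([
  {"fingers": 1, "translation": [0, 0, 0.1], "roll": 0},
  {"fingers": 1, "translation": [0, 0, 0.2], "roll": 0},
  {"fingers": 1, "translation": [0, 0, 0.2], "roll": 0},
])

```text
clock: 29.42
eef_pos: [0.4682, 0.2716, 0.034]
tool_rot: [0.731, 0.682, 0.0, 0.0]
ft_force: [0.2, -0.1, -2.2]
grip_width: 0.033
```

Call:
play_rows([
  {"fingers": 1, "translation": [0, 0, 0.1], "roll": 0},
  {"fingers": 1, "translation": [0, 0, 0.2], "roll": 0},
  {"fingers": 1, "translation": [0, 0, 0.2], "roll": 0},
])

```text
clock: 29.67
eef_pos: [0.468, 0.2715, 0.0315]
tool_rot: [0.731, 0.682, 0.0, -0.0]
ft_force: [0.5, 0.1, -1.7]
grip_width: 0.033
```

Call:
play_rows([
  {"fingers": 1, "translation": [0, 0, 0.1], "roll": 0},
  {"fingers": 1, "translation": [0, 0, 0.2], "roll": 0},
  {"fingers": 1, "translation": [0, 0, 0.2], "roll": 0},
])

```text
clock: 29.92
eef_pos: [0.4685, 0.2723, 0.0307]
tool_rot: [0.731, 0.682, 0.001, -0.0]
ft_force: [-1.5, 2.3, 4.2]
grip_width: 0.033
```

Call:
play_rows([
  {"fingers": -0.3, "translation": [0, 0, 0], "roll": 0},
  {"fingers": -0.3, "translation": [0, 0, 0], "roll": 0},
  {"fingers": -0.3, "translation": [0, 0, 0], "roll": 0},
  {"fingers": -0.3, "translation": [0, 0, 0], "roll": 0},
  {"fingers": -0.3, "translation": [0, 0, -1], "roll": 0},
  {"fingers": -0.3, "translation": [0, 0, -3], "roll": 0},
  {"fingers": -0.3, "translation": [0, 0, -6], "roll": 0},
  {"fingers": -0.3, "translation": [0, 0, -10], "roll": 0},
  {"fingers": -0.3, "translation": [0, -3, -14], "roll": 0},
  {"fingers": -0.3, "translation": [0, -6, -17], "roll": 0},
  {"fingers": -0.3, "translation": [0, -10, -19], "roll": 0},
  {"fingers": -0.3, "translation": [0, -12, -19], "roll": 0},
  {"fingers": -0.3, "translation": [0, -12, -19], "roll": 0},
])

```text
clock: 31.0
eef_pos: [0.3449, 0.2801, 0.2231]
tool_rot: [0.73, 0.683, 0.002, -0.001]
ft_force: [0.3, 0.3, -1.4]
grip_width: 0.0556
```

```bash
python3 -c "
from h import *
go([.47,.274,.2],86)
t=grab('scene');w=grab('wrist')
cv2.imwrite('pics/f.png',np.vstack([np.hstack([cv2.resize(t[140:290,330:480],(400,300)),cv2.resize(t[130:330,20:350],(400,300))]),cv2.resize(w,(800,500))[:290]]))"
```

```text
trans [ 0.21 12.52  2.32] roll 0.22 | eef [0.3449 0.2801 0.2231] head 86.22 w 0.0556 F [ 0.3  0.3 -1.4] t 31.0
```

View pics/f.png

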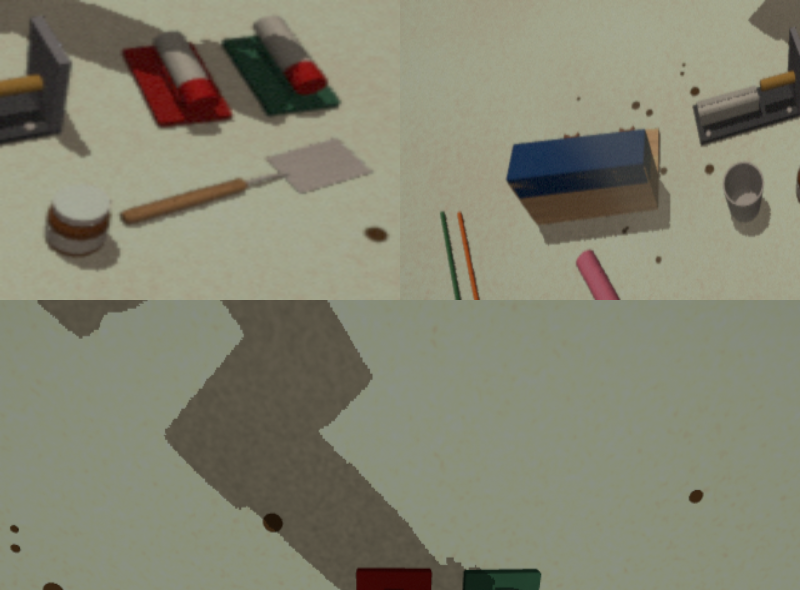

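```bash
python3 -c "
from h import *
t=grab('top');_,K,T=load('top'); g=cv2.cvtColor(t,cv2.COLOR_BGR2HSV)
for nm,x0,x1 in(('red',209,238),('green',165,193)):
  m=((g[...,1]<75)*255).astype(np.uint8); k=np.zeros_like(m); k[228:276,x0:x1]=1; m*=k
  n,l,s,c=cv2.connectedComponentsWithStats(m); i=1+np.argmax(s[1:,4]); ys,xs=np.where(l==i)
  b=cv2.minAreaRect(np.c_[xs,ys].astype(np.float32)); print(nm,s[i],b,'metal centre',ray(b[0],K,T,.06).round(4),'ends',ray((xs.mean(),ys.min()),K,T,.065)[:2].round(3),ray((xs.mean(),ys.max()),K,T,.065)[:2].round(3))
"
```

```text
red [212 237  15  37 439] ((218.6229705810547, 255.14755249023438), (12.493931770324707, 36.576438903808594), 5.19442892074585) metal centre [0.4826 0.2717 0.06  ] ends [0.529 0.271] [0.437 0.269]
green [165 235  17  41 520] ((172.38235473632812, 254.97061157226562), (15.50623893737793, 40.71577453613281), 2.726310968399048) metal centre [0.4843 0.3917 0.06  ] ends [0.536 0.393] [0.434 0.39 ]
```

```bash
python3 -c "
from workcell import bot
print(bot.job_done())"
```

```text
the job is handed in; nothing more can be done
None
```

The job is done and handed in at about 31 s of the 72 s allowed: the sleeve that fits lies in the green rest and the other lies in the red rest.

- **Test:** I drew out the rack sleeve at y = +60 mm, laid it in the trough, let go and took it again by the cap end. It slid about 96 mm onto the pin at about 5 N and then stopped against the back plate at about 18 N with no brass visible. So it is the one that fits.
- **Sorting:** The fitting sleeve went to the green rest. The other was not tried on the pin; it is the tight one by elimination and went to the red rest. Both were lowered until I felt contact before I let go.

**Last checks:**
- The pictures show both sleeves lying along their grooves, and the tin, jar, paddle and pink look-alike apparently undisturbed. I did not measure those positions.
- The green-rest sleeve is within about 0–7 mm of centre. The red-rest one is about 9–13 mm off centre along its groove; I judged that roughly centred and left it.

**What went wrong or disagreed:**
- My first grasp closed on top of a sleeve, because the pads sat higher than I expected. It pressed down with about 17 N, and I saw no shift in the sleeve. I regripped lower.
- The second sleeve gripped at about 33 mm instead of 34 mm, which I could not explain, but it held throughout.
- The top and wrist cameras disagreed by about 2–3 mm.

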